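# Transfer the prepared pieces to the loading rack in reverse order

## Task

Move the four pieces standing in the dishes of the flat dark metal rack over to the white rack with square bays, one piece to a bay, in reverse order, so that the piece prepared last is taken first: the piece now nearest the wire loop of its rack goes into the bay farthest from the wire loop of the white rack, the second nearest into the second farthest, and so on. Keep every piece upright all the way, and leave each standing flat on the floor of its bay, about in the middle.

Things in the scene. Friction and masses are not known exactly. Their poses are not given: they have to be found in the camera images.
- prep_rack: Rack to empty: flat dark metal with four round dishes in a row. Board 250 x 70 x 6 mm, long along x, fixed, a flat wire loop at its -x end (the end nearer the robot), 157 mm from the centre. Origin: centre of its underside; z up. The dishes stand on its top (z = 6 mm) at x = -90, -30, 30 and 90 mm, y = 0; which dish stands where varies.
- loading_rack: Rack to fill: white plastic with four square bays in a row, bay walls grey. Board 250 x 70 x 6 mm, long along x, fixed, a flat wire loop at its -x end (the end nearer the robot), 157 mm from the centre. Origin: centre of its underside; z up. The bays are 56 x 56 mm inside, centred at x = -90, -30, 30 and 90 mm, y = 0; floor at z = 6 mm, walls 4 mm thick, top at z = 12 mm.
- capped_cup: Round white sample cup with a light grey cap, 39 mm across and 32 mm tall. Origin: centre of its underside; z up along its axis. It is loose and stands upright at the start.
- open_cup: Round white sample cup without a cap, the shorter one, brown filling showing at its top, 39 mm across and 26 mm tall (solid). Origin: centre of its underside; z up along its axis. It is loose and stands upright at the start.
- vial: Slim glass sample vial with a ribbed white screw cap, 23 mm across and 59 mm tall. Origin: centre of its underside; z up along its axis. It is loose and stands upright at the start.
- ring_stack: Stack of white plastic snap rings joined in one piece, hollow in the middle, 42 mm across and 21 mm tall. Origin: centre of its underside; z up along its axis. It is loose and stands upright at the start.
- dish_a: A shallow round grey plastic dish, 56 mm across, 6 mm high, floor 3 mm thick, rim wall 3 mm, fixed on the dark metal rack. At the start the capped cup stands in this dish, so the dish keeps showing where that piece came from. Origin: centre of the dish's underside.
- dish_b: A shallow round grey plastic dish, 56 mm across, 6 mm high, floor 3 mm thick, rim wall 3 mm, fixed on the dark metal rack. At the start the open cup stands in this dish, so the dish keeps showing where that piece came from. Origin: centre of the dish's underside.
- dish_c: A shallow round grey plastic dish, 56 mm across, 6 mm high, floor 3 mm thick, rim wall 3 mm, fixed on the dark metal rack. At the start the vial stands in this dish, so the dish keeps showing where that piece came from. Origin: centre of the dish's underside.
- dish_d: A shallow round grey plastic dish, 56 mm across, 6 mm high, floor 3 mm thick, rim wall 3 mm, fixed on the dark metal rack. At the start the ring stack stands in this dish, so the dish keeps showing where that piece came from. Origin: centre of the dish's underside.

How it is judged:
At the end, for the whole second after the job is handed in: Each piece is in the bay of the loading rack at the mirrored place of its dish (dish at rack x = -90 mm: bay at x = +90 mm, and so on), its origin within 15 mm of the bay's centre along the rack's x and y and within 4 mm of the bay's floor in height, upright within 0.1 rad, at rest (under 0.02 m/s) (((x of dish_a in the frame of prep_rack between -0.11 and -0.07 m and x of capped_cup in the frame of loading_rack between 0.075 and 0.105 m) or (x of dish_a in the frame of prep_rack between -0.05 and -0.01 m and x of capped_cup in the frame of loading_rack between 0.015 and 0.045 m) or (x of dish_a in the frame of prep_rack between 0.01 and 0.05 m and x of capped_cup in the frame of loading_rack between -0.045 and -0.015 m) or (x of dish_a in the frame of prep_rack between 0.07 and 0.11 m and x of capped_cup in the frame of loading_rack between -0.105 and -0.075 m)) and y of capped_cup in the frame of loading_rack between -0.015 and 0.015 m and z of capped_cup in the frame of loading_rack between 0.002 and 0.01 m and angle between each of capped_cup, open_cup, vial, ring_stack's own z axis and vertical below 0.1 rad and linear speed of each of capped_cup, open_cup, vial, ring_stack below 0.02 m/s and ((x of dish_b in the frame of prep_rack between -0.11 and -0.07 m and x of open_cup in the frame of loading_rack between 0.075 and 0.105 m) or (x of dish_b in the frame of prep_rack between -0.05 and -0.01 m and x of open_cup in the frame of loading_rack between 0.015 and 0.045 m) or (x of dish_b in the frame of prep_rack between 0.01 and 0.05 m and x of open_cup in the frame of loading_rack between -0.045 and -0.015 m) or (x of dish_b in the frame of prep_rack between 0.07 and 0.11 m and x of open_cup in the frame of loading_rack between -0.105 and -0.075 m)) and y of open_cup in the frame of loading_rack between -0.015 and 0.015 m and z of open_cup in the frame of loading_rack between 0.002 and 0.01 m and ((x of dish_c in the frame of prep_rack between -0.11 and -0.07 m and x of vial in the frame of loading_rack between 0.075 and 0.105 m) or (x of dish_c in the frame of prep_rack between -0.05 and -0.01 m and x of vial in the frame of loading_rack between 0.015 and 0.045 m) or (x of dish_c in the frame of prep_rack between 0.01 and 0.05 m and x of vial in the frame of loading_rack between -0.045 and -0.015 m) or (x of dish_c in the frame of prep_rack between 0.07 and 0.11 m and x of vial in the frame of loading_rack between -0.105 and -0.075 m)) and y of vial in the frame of loading_rack between -0.015 and 0.015 m and z of vial in the frame of loading_rack between 0.002 and 0.01 m and ((x of dish_d in the frame of prep_rack between -0.11 and -0.07 m and x of ring_stack in the frame of loading_rack between 0.075 and 0.105 m) or (x of dish_d in the frame of prep_rack between -0.05 and -0.01 m and x of ring_stack in the frame of loading_rack between 0.015 and 0.045 m) or (x of dish_d in the frame of prep_rack between 0.01 and 0.05 m and x of ring_stack in the frame of loading_rack between -0.045 and -0.015 m) or (x of dish_d in the frame of prep_rack between 0.07 and 0.11 m and x of ring_stack in the frame of loading_rack between -0.105 and -0.075 m)) and y of ring_stack in the frame of loading_rack between -0.015 and 0.015 m and z of ring_stack in the frame of loading_rack between 0.002 and 0.01 m); the robot touches nothing.
It fails at once if a piece was tipped over or carried tilted by more than 0.6 rad (angle between any of capped_cup, open_cup, vial, ring_stack's own z axis and vertical above 0.6 rad).
It also fails if it takes over 80 s, if anything falls off the work surface, if the arm or the gripper's body presses on something with over 40 N, if the wrist force passes 120 N, or if a joint passes its speed limit or range.

## Robot

A 6-joint arm with a two-finger parallel gripper is mounted at the origin on a cart in front of the work surface, level with it; the furniture and walls round the work are solid. World frame = base frame: x ahead of the robot, y to its left, z up, the work surface at z = 0. Lengths are in m, angles in rad, forces in N, time in s.
With the tool pointing down it reaches from about 0.275 to 0.725 m from the base axis. Payload 15.9 kg.
Tool frame: the origin (TCP) lies midway between the tips of the shut fingers; the grasp point (between the pads) lies 19 mm behind it; z points along the fingers, y is the line along which they close (so a half turn about z gives the same grasp; the last joint's range is limited). The gripper opens to 85 mm and grips with 20 to 120 N. Pads are 22 mm wide; open, the fingers measure 114 mm over their backs; the gripper's body (76 mm by 85 mm) begins 54 mm behind the grasp point. The pads swing forward as they close: fully open they stand 13 mm farther back than shut.
Start: joints at [1.195, 0.213, -0.034, 1.323, 0, 1.571], TCP at [0.184, 0.465, 0.231] pointing down, gripper open.
Joint ranges: [-2.98, 2.98], [-0.74, 1.72], [-1.14, 1.35], [-2.1, 2.04], [-1.57, 1.44], [-3.14, 3.14]. Speed limits (rad/s): [1.89, 1.89, 2.39, 2.57, 3.14, 3.14].

## Interface

Orientations are given as [roll, pitch, yaw] about the fixed x, y, z axes, in that order (R = Rz(yaw) Ry(pitch) Rx(roll)).
In Python, from rig import env gives the robot as it stands.
- The arm moves only by the shell command python3 -m pendant 'ROWS' [FORCE]. ROWS is a JSON object of lists of equal length, an entry for each row: "delta_pos": the shift along the tool's x, y, z in m, a list of three; "rot": the turn, a rotation vector about the tool's x, y, z in degrees, a list of three; "fingers": the closure, from -1 (fully open) to 1 (shut). A call has 1 to 8 rows; each row shifts and turns the commanded pose from where the row before left it, along the tool's axes as they then stand; what a row does not reach is not made up. A row lasts 1/8 s, in which the tool goes at most 62.5 mm and 10.7 degrees, less where a joint would pass 70% of its speed; a pose out of reach is approached as far as the arm can. A call with a gripper value outside its range is refused whole. The fingers move at their own pace and stop on an object; FORCE is the grip in N (left out, the last holds). Time passes only in rows, so rows that do not move let the fingers close. It gives the time, the measured TCP pose, the force, the opening and the grip force at its end, in the units of the state.
- env.get_obs(): the state, without advancing time (a new reading comes with each control period).
- env.camera(name): name is "side" or "top"; returns a dict with "frame" (420x560x3 uint8, red, green, blue), "fovy" (degrees; the focal length in pixels is half the picture's height over the tangent of half this angle, whatever the lens; pixels are square), "cx", "cy" (the principal point, pixels), "k1" (the pictures are not rectified: a ray, as slopes to the right and down, at radius r is drawn at 1 + k1 r^2 times it, then the intrinsics apply), "world_from_camera" (4x4, takes a point from camera to world coordinates). Camera axes: x right, y down, z forward; pixel columns grow to the right and rows downward; lengths in m; the calibration is good to about 2 mm. A picture is of the moment at which its call begins. There is no depth.
- env.close_job(): hands the job in; it is judged then, once.
Trained networks look in the newest picture that a camera, given by its name, has taken for a name from the list of things; names that differ only in an ending like _2 or _b are one class to them, and where a whole thing is asked for, a point or a joint stands for the part that bears it (a point fixed in the world has none). Each returns a list of dicts, best first, with "confidence" (0 to 1); they miss things now and then, are a little off and sometimes report something else, mostly with a low value. They report only what shows in the picture. A call takes as long as a camera call.
- env.search_frame(camera, target): "at" ([x, y, z] in m, in the coordinates of the camera as it stood for that picture, good to about 4 mm: the middle of the surface that is visible of it).
- env.regions_of(camera, target): "pixels" (420x560 bool, what is visible of it).
The state is a dict: "t": time; "qpos": joint angles; "qd": joint speeds; "joint_efforts": joint torques, N m; "tool_pos": TCP position; "tool_rot": TCP orientation; "force": force on the tool from outside, world axes, zero at the start; "ft_torque": the same for the moment, N m; "gripper_width": finger opening in m; "grip_force": force on a finger pad.
Only numpy, scipy, OpenCV 4.12 (cv2) and the standard library are available. Lean on these libraries where they do the work, as an engineer would, in place of code of your own. Each camera call takes 0.05 s, during which the arm holds its last target. There are 200 camera calls.

## Working session

There is one attempt and no reset: what is moved stays moved. The work goes in short steps, Python scripts to look and compute and a shell command to move; the robot and the scene stay as the last step left them, time stands still between calls to the robot, and variables do not carry over. Pictures are saved under pics/ and viewed, at most 14 in all, crops included, and the job is handed in when it is done.

```bash
mkdir -p pics
cat > h.py <<'E'
import numpy as np, cv2
from rig import env
P=['capped_cup','open_cup','vial','ring_stack']
def ray(c,uv):
    H=c['frame'].shape[0]; f=H/2/np.tan(np.radians(c['fovy'])/2)
    K=np.array([[f,0,c['cx']],[0,f,c['cy']],[0,0,1]])
    d=cv2.undistortPoints(np.array([[uv]],float),K,np.array([c['k1'],0,0,0,0.]))[0,0]
    T=np.array(c['world_from_camera']); return T[:3,3],T[:3,:3]@np.array([d[0],d[1],1])
def at_z(c,uv,z):
    o,d=ray(c,uv); return o+d*(z-o[2])/d[2]
def snap(n,name):
    c=env.camera(n); cv2.imwrite('pics/'+name,cv2.cvtColor(c['frame'],cv2.COLOR_RGB2BGR)); return c
def w(c,p):
    T=np.array(c['world_from_camera']); return T[:3,:3]@np.array(p)+T[:3,3]
E
python3 - <<'E'
from h import *
np.set_printoptions(precision=4,suppress=True)
ims=[]
for n in ['top','side']:
    c=snap(n,n+'0.png'); print(n,c['world_from_camera'],c['k1'],c['fovy'])
    for t in P+['prep_rack','loading_rack','dish_a']:
        for r in env.search_frame(n,t)[:4 if t=='dish_a' else 2]: print(n,t,round(r['confidence'],2),w(c,r['at']))
s=env.get_obs(); print(s['tool_pos'],s['tool_rot'],s['t'],s['gripper_width'])
E
```

```text
top [[ 0.0241 -0.9787  0.2038  0.3493]
 [-0.9997 -0.0227  0.0094  0.2668]
 [-0.0046 -0.204  -0.979   0.8968]
 [ 0.      0.      0.      1.    ]] -0.048762433736504254 47.182864197520864
top capped_cup 0.96 [0.4965 0.3699 0.0432]
top capped_cup 0.16 [0.4899 0.36   0.0075]
top open_cup 0.55 [0.5381 0.4055 0.0334]
top vial 0.62 [0.3957 0.3015 0.0688]
top ring_stack 0.96 [0.4436 0.3359 0.0242]
top prep_rack 0.93 [0.4627 0.339  0.0069]
top loading_rack 0.77 [0.5053 0.1541 0.0068]
top dish_a 0.7 [0.5422 0.39   0.0105]
top dish_a 0.59 [0.3914 0.3037 0.0096]
top dish_a 0.52 [0.4407 0.331  0.0144]
top dish_a 0.5 [0.5065 0.1577 0.0051]
side [[ 0.9983 -0.0192  0.0556  0.4448]
 [-0.0555 -0.6218  0.7812 -0.417 ]
 [ 0.0196 -0.7829 -0.6218  0.5718]
 [ 0.      0.      0.      1.    ]] -0.03594306020886954 57.74070669922262
side capped_cup 0.82 [0.4953 0.3584 0.0348]
side open_cup 0.45 [0.5443 0.3894 0.0294]
side vial 0.76 [0.3953 0.2894 0.0439]
side vial 0.3 [0.4967 0.3565 0.0384]
side ring_stack 0.58 [0.4488 0.3256 0.0254]
side prep_rack 0.91 [0.4403 0.3045 0.0102]
side prep_rack 0.59 [0.545  0.3935 0.0292]
side loading_rack 0.71 [0.504  0.1411 0.0038]
side dish_a 0.69 [0.4977 0.355  0.0098]
side dish_a 0.64 [0.3937 0.2915 0.0109]
side dish_a 0.63 [0.5523 0.3821 0.0107]
[0.1835 0.4651 0.2313] [3.1415 0.     2.7658] 0.8 0.08495940542508326
```

View pics/top0.png

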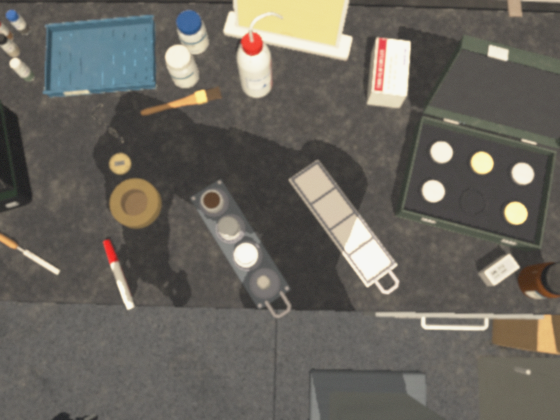

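View pics/side0.png

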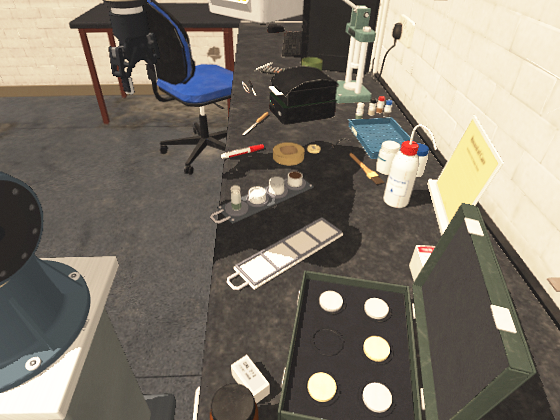

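```bash
cat >> h.py <<'E'
from scipy.optimize import minimize
def proj(c,X):
    H=c['frame'].shape[0]; f=H/2/np.tan(np.radians(c['fovy'])/2)
    Ti=np.linalg.inv(np.array(c['world_from_camera'])); 
    K=np.array([[f,0,c['cx']],[0,f,c['cy']],[0,0,1]])
    return cv2.projectPoints(np.asarray(X,float),cv2.Rodrigues(Ti[:3,:3])[0],Ti[:3,3],K,np.array([c['k1'],0,0,0,0.]))[0][:,0]
def hullpx(c,X,S=4):
    m=np.zeros((420*S,560*S),np.uint8); h=cv2.convexHull((proj(c,X)*S+S/2).astype(np.float32))
    cv2.fillConvexPoly(m,np.round(h).astype(np.int32),1); return m
def cyl(p,r,z0,z1):
    a=np.linspace(0,2*np.pi,40); C=np.c_[p[0]+r*np.cos(a),p[1]+r*np.sin(a)]
    return np.vstack([np.c_[C,C[:,0]*0+z] for z in (z0,z1)])
def box(p,h=.012):
    R=np.array([[np.cos(p[2]),-np.sin(p[2])],[np.sin(p[2]),np.cos(p[2])]])
    C=np.array([[-.125,-.035],[.125,-.035],[.125,.035],[-.125,.035]])@R.T+np.array(p[:2])
    return np.vstack([np.c_[C,C[:,0]*0+z] for z in (0,h)])
def fit(c,mask,gen,p0,step):
    M=cv2.resize(mask.astype(np.uint8),None,fx=4,fy=4,interpolation=cv2.INTER_NEAREST)
    def cost(p):
        m=hullpx(c,gen(p)); return 1-(m&M).sum()/max(1,(m|M).sum())
    sim=np.vstack([p0]+[np.array(p0)+np.eye(len(p0))[i]*step[i] for i in range(len(p0))])
    r=minimize(cost,p0,method='Nelder-Mead',options=dict(initial_simplex=sim,xatol=2e-4,fatol=1e-4,maxiter=120)); return r.x,1-r.fun
SZ=dict(capped_cup=(.0195,.032),open_cup=(.0195,.026),vial=(.0115,.059),ring_stack=(.021,.021))
def clean(m,k):
    m=cv2.morphologyEx(m.astype(np.uint8),cv2.MORPH_OPEN,np.ones((k,k),np.uint8))
    n,l,s,_=cv2.connectedComponentsWithStats(m); 
    if n<2: return m
    m=(l==1+s[1:,4].argmax()).astype(np.uint8)
    return m
E
cat > m.py <<'E'
from h import *
np.set_printoptions(precision=4,suppress=True)
G=dict(capped_cup=(.4965,.365),open_cup=(.541,.395),vial=(.395,.297),ring_stack=(.445,.332))
for n in ['top','side']:
    c=snap(n,n+'1.png')
    for t in P:
        r=env.regions_of(n,t)
        if r: print(n,t,r[0]['confidence'].__round__(2),fit(c,clean(r[0]['pixels'],1),lambda p:cyl(p,SZ[t][0],.009,.009+SZ[t][1]),G[t],(.008,.008)))
    for t,g in (('prep_rack',(.465,.345,.6)),('loading_rack',(.505,.15,.6))):
        r=env.regions_of(n,t)
        if not r: continue
        m=clean(r[0]['pixels'],11)
        cs,_=cv2.findContours(m,0,1); mm=np.zeros_like(m); cv2.fillConvexPoly(mm,cv2.convexHull(cs[0]),1)
        print(n,t,r[0]['confidence'].__round__(2),fit(c,mm,lambda p:box(p,.010),g,(.01,.01,.1)))
c=env.camera('top');im=cv2.cvtColor(c['frame'],cv2.COLOR_RGB2BGR)[150:330,180:410]
cv2.imwrite('pics/crop1.png',cv2.resize(im,None,fx=3.3,fy=3.3,interpolation=cv2.INTER_CUBIC))
E
python3 m.py
```

```text
top capped_cup 0.75 (array([0.4955, 0.3719]), np.float64(0.8007003209804494))
top open_cup 0.8 (array([0.5453, 0.4037]), np.float64(0.917890320647288))
top vial 0.55 (array([0.3951, 0.3022]), np.float64(0.7773654916512059))
top ring_stack 0.71 (array([0.4456, 0.3377]), np.float64(0.9487283003633428))Traceback (most recent call last):
  File "m.py", line 13, in <module>
    cs,_=cv2.findContours(m,0,1); mm=np.zeros_like(m); cv2.fillConvexPoly(mm,cv2.convexHull(cs[0]),1)
                                                                                            ~~^^^
IndexError: tuple index out of range
```

```bash
sed -i "s/m=clean(r\[0\]\['pixels'\],11)/m=clean(cv2.morphologyEx(r[0]['pixels'].astype(np.uint8),cv2.MORPH_CLOSE,np.ones((15,15),np.uint8)),9)/" m.py; python3 m.py
```

```text
top capped_cup 0.78 (array([0.4951, 0.3708]), np.float64(0.9591249280368451))
top open_cup 0.58 (array([0.5441, 0.4051]), np.float64(0.9417446871749146))
top vial 0.62 (array([0.3947, 0.303 ]), np.float64(0.8508184523809523))
top ring_stack 0.69 (array([0.4461, 0.3374]), np.float64(0.9531292702924297))
top prep_rack 0.93 (array([0.4353, 0.3433, 0.7701]), np.float64(0.16124447252053065))
top loading_rack 0.56 (array([0.5043, 0.1526, 0.6414]), np.float64(0.8991586056894282))
side capped_cup 0.77 (array([0.4952, 0.3742]), np.float64(0.7895819054146676))
side open_cup 0.71 (array([0.5457, 0.4024]), np.float64(0.8888295029396045))
side vial 0.5 (array([0.3969, 0.3008]), np.float64(0.8529556650246305))
side ring_stack 0.68 (array([0.447 , 0.3394]), np.float64(0.8579366996859145))
side loading_rack 0.76 (array([0.5141, 0.1579, 0.646 ]), np.float64(0.9251273706437303))
```

View pics/crop1.png

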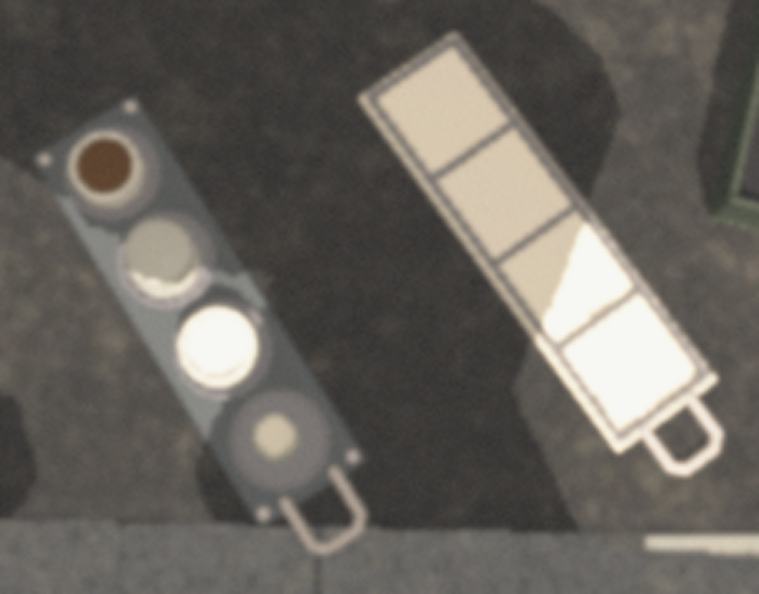

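Run:
```python
from h import *
np.set_printoptions(precision=4,suppress=True)
c=env.camera('top')
g=lambda q,z:at_z(c,[180+(q[0]+.5)/3.3-.5,150+(q[1]+.5)/3.3-.5],z)[:2]
L=[g(q,.006) for q in [(456,34),(360,97),(618,452),(717,378)]]
D=[g(q,.012) for q in [(475,151),(537,234),(597,317)]]
print('corners',np.array(L),'mean',np.mean(L,0),'div',np.array(D))
a=(L[0]+L[1]-L[2]-L[3])/2; print('len',np.hypot(*a),'yaw',np.arctan2(a[1],a[0]),'wid',np.hypot(*(L[0]-L[1])))
d=D[0]-D[2]; print(np.hypot(*d),np.arctan2(d[1],d[0]))
for n,q,z in [('open',(104,165),.035),('capped',(161,246),.041),('ring',(218,345),.030),('vial',(276,436),.068),('dish_c',(279,440),.012)]: print(n,g(q,z))
s=[g(q,.006) for q in [(130,105),(44,159),(263,513),(353,456)]]; print('prep',np.mean(s,0))
a=s[0]+s[1]-s[2]-s[3];yaw=np.arctan2(a[1],a[0]);print(yaw)
C=np.mean(D,0);
```

```text
corners [[0.6342 0.2059]
 [0.5947 0.2614]
 [0.3939 0.1137]
 [0.4362 0.0576]] mean [0.5147 0.1597] div [[0.5625 0.1949]
 [0.515  0.1594]
 [0.4684 0.1258]]
len 0.2483292930850314 yaw 0.6383934184813228 wid 0.06812964260367906
0.11677281590333562 0.6330543537500255
open [0.5442 0.4036]
capped [0.4981 0.3689]
ring [0.4457 0.3364]
vial [0.3949 0.3015]
dish_c [0.3959 0.3021]
prep [0.4712 0.3522]
0.5934604012612243
```

```bash
cat > go.py <<'E'
import sys,numpy as np
from rig import env
from scipy.spatial.transform import Rotation as R
s=env.get_obs(); r=R.from_euler('xyz',s['tool_rot'])
x=[float(v) for v in sys.argv[1:5]]
t=R.from_euler('xyz',[np.pi,0,x[3]])
print('mm in tool',np.round(r.inv().apply(np.array(x[:3])-s['tool_pos'])*1000,1),'rot deg',np.round(np.degrees((r.inv()*t).as_rotvec()),1),'mm in final tool',np.round(t.inv().apply(np.array(x[:3])-s['tool_pos'])*1000,1))
print(s['t'],s['tool_pos'],s['gripper_width'],s['grip_force'],s['force'])
E
python3 -m pendant '{"delta_pos":[[0,0,0],[0,0,0],[0,0,0],[0,0,0],[0,0,0],[0,0,0],[0,0,0],[0,0,0]],"rot":[[0,0,10],[0,0,10],[0,0,10],[0,0,10],[0,0,10],[0,0,10],[0,0,10],[0,0,10]],"fingers":[-1,-1,-1,-1,-1,-1,-1,-1]}' 40
python3 go.py .3955 .302 .14 .593
```

```text
t: 2.9
tool_pos: [0.1835, 0.4651, 0.2313]
tool_rot: [-3.142, -0.0, 1.364]
force: [0.0, 0.4, 0.0]
gripper_width: 0.0854
grip_force: 0.0
mm in tool [-116.   241.    91.3] rot deg [-0.  -0.  44.2] mm in final tool [ 84.6 253.7  91.3]
2.9 [0.18350529 0.46510502 0.23131692] 0.08537635224059045 0.0 [0.03879799 0.37886057 0.0400891 ]
```

```bash
python3 -m pendant '{"delta_pos":[[0,0,0],[0,0,0],[0,0,0],[0,0,0],[0,0,0],[0.015,0.045,0],[0.015,0.045,0],[0.015,0.045,0]],"rot":[[0,0,9],[0,0,9],[0,0,9],[0,0,9],[0,0,8.2],[0,0,0],[0,0,0],[0,0,0]],"fingers":[-1,-1,-1,-1,-1,-1,-1,-1]}' 40
python3 go.py .3955 .302 .14 .593
```

```text
t: 3.9
tool_pos: [0.4353, 0.317, 0.2133]
tool_rot: [-3.018, 0.031, 0.811]
force: [0.8, 0.8, 0.9]
gripper_width: 0.0857
grip_force: 0.0
mm in tool [-36.   -9.2  76.2] rot deg [-6.9  2.5 12.3] mm in final tool [-41.4  -9.8  73.3]
3.9 [0.4352807  0.31700758 0.21330405] 0.08569965692955529 0.0 [0.82480322 0.8468852  0.92995165]
```

```bash
python3 -m pendant '{"delta_pos":[[0,0,0],[0,0,0]],"rot":[[0,0,0],[0,0,0]],"fingers":[-1,-1]}' 
python3 go.py .3955 .302 .14 .593; python3 -c "
from rig import env;s=env.get_obs();print(s['qpos'],s['qd'],s['tool_rot'])"
```

```text
t: 4.15
tool_pos: [0.4336, 0.3179, 0.2134]
tool_rot: [-3.018, 0.032, 0.811]
force: [0.3, 1.4, 0.0]
gripper_width: 0.0852
grip_force: 0.0
mm in tool [-35.5  -7.3  76. ] rot deg [-6.9  2.6 12.3] mm in final tool [-40.5  -8.1  73.4]
4.15 [0.43362443 0.31790998 0.21335179] 0.08520482767879538 0.0 [0.33928182 1.37826068 0.01359322]
[0.56665505 0.35044268 0.09756102 1.37850823 0.11255013 2.89622794] [ 0.01989388 -0.01325207 -0.00566529 -0.00172399  0.0003177   0.00171317] [-3.01775645  0.03151615  0.81055929]
```

```bash
python3 go.py .3955 .302 .19 1.1; python3 -m pendant '{"delta_pos":[[0,0,0],[0,0,0],[0,0,0]],"rot":[[-3,1,-8],[-2.2,1.0,-8],[0,0,0]],"fingers":[-1,-1,-1]}' 
python3 go.py .3955 .302 .19 1.1; python3 go.py .3955 .302 .19 2.7
```

```text
mm in tool [-37.  -13.5  26.4] rot deg [ -7.3   0.8 -16.7] mm in final tool [-31.5 -26.8  23.4]
4.15 [0.43362443 0.31790998 0.21335179] 0.08520482767879538 0.0 [0.33928182 1.37826068 0.01359322]
t: 4.53
tool_pos: [0.4326, 0.3186, 0.2142]
tool_rot: [-3.109, -0.026, 1.088]
force: [0.5, 1.5, 0.5]
gripper_width: 0.0852
grip_force: 0.0
mm in tool [-32.6 -24.4  24.2] rot deg [-1.9 -1.5 -0.7] mm in final tool [-31.7 -25.5  24.2]
4.525 [0.43259855 0.3186406  0.21417431] 0.08522599759049276 0.0 [0.49191318 1.49366739 0.47128607]
mm in tool [-32.6 -24.4  24.2] rot deg [ -0.3  -2.7 -92.3] mm in final tool [ 26.4 -30.9  24.2]
4.525 [0.43259855 0.3186406  0.21417431] 0.08522599759049276 0.0 [0.49191318 1.49366739 0.47128607]
```

```bash
python3 -m pendant '{"delta_pos":[[0,0,0],[0,0,0],[0,0,0],[0,0,0],[0,0,0],[0,0,0],[0,0,0],[0,0,0]],"rot":[[-1.9,-1.5,-3],[0,0,-10.4],[0,0,-10.4],[0,0,-10.4],[0,0,-10.4],[0,0,-10.4],[0,0,-10.4],[0,0,-10.4]],"fingers":[-1,-1,-1,-1,-1,-1,-1,-1]}' 
python3 go.py .3955 .302 .14 3.7346
```

```text
t: 5.52
tool_pos: [0.4335, 0.3182, 0.2136]
tool_rot: [-3.141, -0.0, 2.413]
force: [-0.6, 1.0, 0.7]
gripper_width: 0.0853
grip_force: 0.0
mm in tool [ 17.5 -37.3  73.6] rot deg [ -0.   -0.  -75.7] mm in final tool [40.5  7.8 73.6]
5.525 [0.43347428 0.31819005 0.21355327] 0.08531243666298134 0.0 [-0.61855714  1.01239722  0.69870702]
```

```bash
python3 -m pendant '{"delta_pos":[[0.0175,-0.037,0],[0,0,0],[0,0,0],[0,0,0],[0,0,0],[0,0,0],[0,0,0],[0,0,0.03]],"rot":[[0,0,-10.4],[0,0,-10.4],[0,0,-10.4],[0,0,-10.4],[0,0,-10.4],[0,0,-10.4],[0,0,-10.4],[0,0,-2.9]],"fingers":[-1,-1,-1,-1,-1,-1,-1,-1]}' 
python3 go.py .3955 .302 .14 3.7346
```

```text
t: 6.52
tool_pos: [0.3968, 0.3031, 0.1847]
tool_rot: [3.141, 0.003, -2.552]
force: [-0.4, 0.8, -0.4]
gripper_width: 0.0854
grip_force: 0.0
mm in tool [ 1.9 -0.2 44.7] rot deg [ 0.   0.2 -0.2] mm in final tool [ 1.7 -0.2 44.7]
6.525 [0.39681687 0.30314376 0.18474961] 0.08540753047552142 0.0 [-0.36425596  0.751284   -0.44438375]
```

```bash
python3 -m pendant '{"delta_pos":[[0.001,0,0.055],[0,0,0.055],[0,0,0.035],[0,0,0.013],[0,0,0],[0,0,0],[0,0,0],[0,0,0]],"rot":[[0,0,0],[0,0,0],[0,0,0],[0,0,0],[0,0,0],[0,0,0],[0,0,0],[0,0,0]],"fingers":[-1,-1,-1,-1,0,0.3,0.5,1]}' 30
python3 go.py .3955 .302 .026 3.7346
```

```text
t: 7.52
tool_pos: [0.396, 0.3018, 0.0264]
tool_rot: [-3.141, 0.002, -2.552]
force: [-1.4, -0.8, 9.2]
gripper_width: 0.0222
grip_force: 29.0
mm in tool [0.3 0.5 0.4] rot deg [-0.   0.1 -0.2] mm in final tool [0.3 0.5 0.4]
7.525 [0.39597405 0.30177555 0.02639253] 0.022241113048348558 29.00693267583847 [-1.39772631 -0.76914457  9.20945818]
```

```bash
python3 -m pendant '{"delta_pos":[[0,0,-0.02],[0,0,-0.035],[0,0,-0.035]],"rot":[[0,0,0],[0,0,0],[0,0,-2.6]],"fingers":[1,1,1]}' 
python3 go.py .5873 .2131 .03 3.78
```

```text
t: 7.9
tool_pos: [0.3953, 0.3013, 0.1168]
tool_rot: [-3.141, 0.0, -2.506]
force: [0.2, 1.0, -0.8]
gripper_width: 0.0219
grip_force: 29.5
mm in tool [-102.1 -184.9   87. ] rot deg [-0.   0.  -0.2] mm in final tool [-101.6 -185.3   86.8]
7.9 [0.39526635 0.30133413 0.11682295] 0.02194988631735179 29.450275897979736 [ 0.22131558  1.04815042 -0.75325401]
```

```bash
python3 -m pendant '{"delta_pos":[[-0.012,-0.022,0],[-0.022,-0.041,0],[-0.023,-0.041,0],[-0.022,-0.041,0],[-0.015,-0.027,0],[-0.0075,-0.013,0.03],[0,0,0]],"rot":[[0,0,0],[0,0,0],[0,0,0],[0,0,0],[0,0,0],[0,0,0],[0,0,0]],"fingers":[1,1,1,1,1,1,1]}' 
python3 go.py .5873 .2131 .024 3.78
python3 - <<'E'
from h import *
c=snap('top','v1.png')
im=cv2.cvtColor(c['frame'],cv2.COLOR_RGB2BGR)
c2=snap('side','v2.png');im2=cv2.cvtColor(c2['frame'],cv2.COLOR_RGB2BGR)
a=cv2.resize(im[130:310,270:410],(420,540));b=cv2.resize(im2[140:300,215:365],(380,405))
o=np.zeros((540,800,3),np.uint8);o[:,:420]=a;o[:405,420:]=b;cv2.imwrite('pics/v.png',o)
E
```

```text
t: 8.78
tool_pos: [0.5862, 0.2117, 0.0838]
tool_rot: [3.142, -0.003, -2.508]
force: [-0.4, -0.6, 0.2]
gripper_width: 0.022
grip_force: 29.5
mm in tool [-1.9  0.5 59.8] rot deg [ 0.  -0.2 -0.3] mm in final tool [-1.8  0.5 59.8]
8.775 [0.58617678 0.21166599 0.08383543] 0.021969997335827943 29.475230276584625 [-0.43150906 -0.5629592   0.17718087]
```

View pics/v.png

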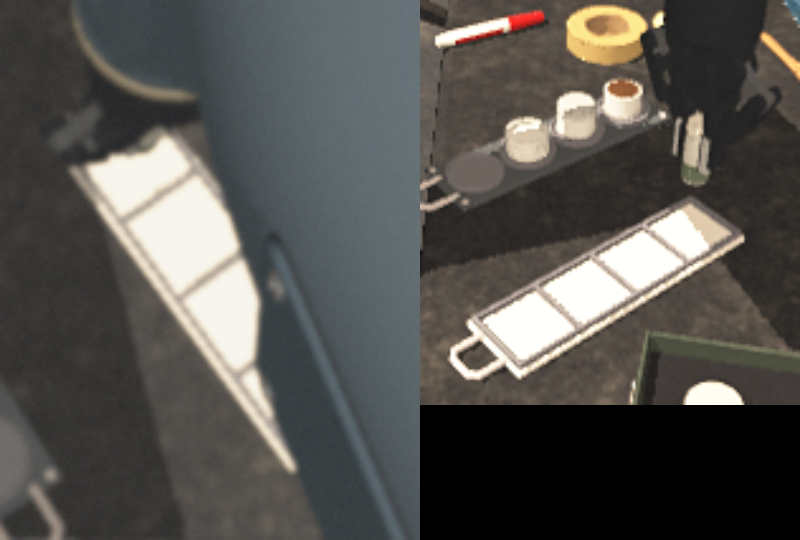

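```bash
python3 - <<'E'
from h import *
c=env.camera('side')
print(at_z(c,[321.6,231.7],.009), (proj(c,[[.5873,.2131,.006],[.4427,.1059,.006]])-[215,140])*2.533+[420,0])
E
python3 -m pendant '{"delta_pos":[[-0.001,0,0.03],[0,0,0.02],[0,0,0.0098],[0,0,0],[0,0,0]],"rot":[[0,0,0],[0,0,0],[0,0,0],[0,0,0],[0,0,0]],"fingers":[1,1,1,1,1]}' 
python3 go.py .5873 .2131 .024 3.78
```

```text
[0.58925905 0.20988969 0.009     ] [[686.97899724 232.44573061]
 [524.59245917 327.08199928]]
t: 9.55
tool_pos: [0.5882, 0.2135, 0.027]
tool_rot: [-3.14, 0.001, -2.506]
force: [-1.1, -0.3, -0.3]
gripper_width: 0.022
grip_force: 29.5
mm in tool [1.  0.2 3. ] rot deg [-0.1  0.1 -0.2] mm in final tool [1.  0.2 3. ]
9.55 [0.5882032  0.2135435  0.02698994] 0.022028811186640573 29.47515606880188 [-1.08504988 -0.26210858 -0.30751299]
```

```bash
python3 -m pendant '{"delta_pos":[[0,0,0.002],[0,0,0.0008],[0,0,0],[0,0,0],[0,0,0],[0,0,0],[0,0,-0.03],[0,0,-0.06]],"rot":[[0,0,0],[0,0,0],[0,0,0],[0,0,0],[0,0,0],[0,0,0],[0,0,0],[0,0,0]],"fingers":[1,1,1,0.3,0,-0.5,-1,-1]}' 
python3 go.py .4458 .3355 .13 3.7346
```

```text
t: 10.55
tool_pos: [0.586, 0.2126, 0.1118]
tool_rot: [3.141, -0.005, -2.507]
force: [1.7, -0.1, 1.1]
gripper_width: 0.0855
grip_force: 0.0
mm in tool [ 40.1 182.1 -17.9] rot deg [ 0.  -0.3  2.4] mm in final tool [ 47.6 180.2 -18.2]
10.55 [0.58601009 0.21264878 0.11184025] 0.08545109145456672 0.0 [ 1.67449688 -0.11279206  1.10315377]
```

```bash
python3 -m pendant '{"delta_pos":[[0,0,-0.018],[0.01,0.045,0],[0.01,0.045,0],[0.01,0.045,0],[0.01,0.046,0],[0,0.001,0.02],[0,0,0]],"rot":[[0,0,0],[0,0,0.8],[0,0,0.8],[0,0,0.8],[0,0,0],[0,0,0],[0,0,0]],"fingers":[-1,-1,-1,-1,-1,-1,-1]}' 
python3 go.py .4458 .336 .017 3.7346
python3 - <<'E'
from h import *
c2=snap('side','w2.png');im2=cv2.cvtColor(c2['frame'],cv2.COLOR_RGB2BGR)
cv2.imwrite('pics/w.png',cv2.resize(im2[140:300,205:365],(640,640),interpolation=cv2.INTER_CUBIC)[:600])
E
```

```text
t: 11.42
tool_pos: [0.4491, 0.3387, 0.1099]
tool_rot: [-3.141, -0.002, -2.548]
force: [-0.2, -0.4, 0.2]
gripper_width: 0.0857
grip_force: 0.0
mm in tool [ 4.1 -0.3 92.9] rot deg [-0.1 -0.1  0.1] mm in final tool [ 4.3 -0.4 92.9]
11.425 [0.44912755 0.33874391 0.10985942] 0.085716090952886 0.0 [-0.23004398 -0.43317168  0.16400866]
```

View pics/w.png

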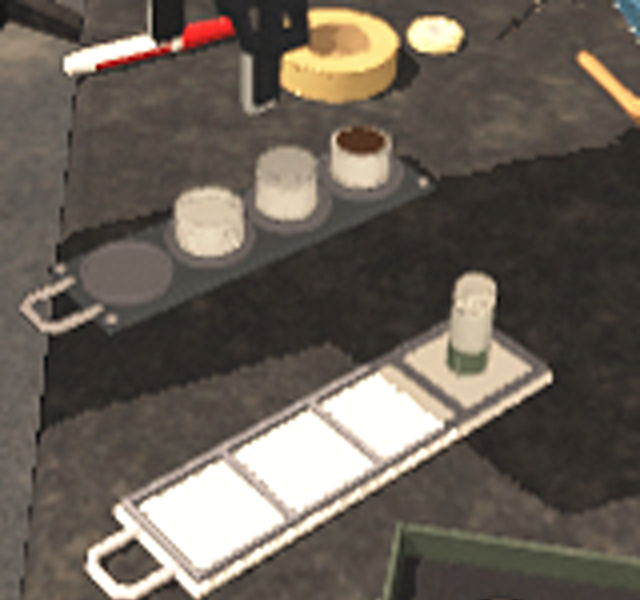

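```bash
python3 -m pendant '{"delta_pos":[[0.004,0,0.045],[0,0,0.035],[0,0,0.010],[0,0,0.003],[0,0,0],[0,0,0],[0,0,0],[0,0,0]],"rot":[[0,0,0],[0,0,0],[0,0,0],[0,0,0],[0,0,0],[0,0,0],[0,0,0],[0,0,0]],"fingers":[-1,-1,-1,-1,-0.3,0,0.2,1]}' 30
python3 go.py .4458 .336 .017 3.7346
```

```text
t: 12.48
tool_pos: [0.4473, 0.3371, 0.0189]
tool_rot: [-3.141, 0.002, -2.548]
force: [-2.1, -2.6, 9.8]
gripper_width: 0.0406
grip_force: 29.3
mm in tool [ 1.9 -0.   1.9] rot deg [-0.   0.1  0. ] mm in final tool [ 1.9 -0.   1.9]
12.475 [0.44733506 0.33708293 0.01890423] 0.040571044202144295 29.264393756193385 [-2.11570664 -2.60393093  9.79676856]
```

```bash
python3 -m pendant '{"delta_pos":[[0,0,-0.015],[0,0,-0.035],[0,0,-0.04],[0,0,0]],"rot":[[0,0,0],[0,0,0],[0,0,-2.6],[0,0,0]],"fingers":[1,1,1,1]}' 
python3 go.py .539 .1774 .0165 3.78
```

```text
t: 12.98
tool_pos: [0.4484, 0.338, 0.1118]
tool_rot: [-3.141, 0.006, -2.503]
force: [0.4, 0.4, 0.2]
gripper_width: 0.04
grip_force: 30.9
mm in tool [  23.6 -182.8   95.3] rot deg [-0.   0.3  0. ] mm in final tool [  23.  -182.9   95.3]
12.975 [0.44844522 0.3379734  0.1117836 ] 0.040015637533628384 30.858275436148865 [0.40404101 0.35863394 0.2012862 ]
```

```bash
python3 -m pendant '{"delta_pos":[[0.003,-0.022,0],[0.006,-0.043,0],[0.006,-0.043,0],[0.005,-0.043,0],[0.003,-0.024,0],[0,-0.008,0.03],[0,0,0.03],[0,0,0]],"rot":[[0,0,0],[0,0,0],[0,0,0],[0,0,0],[0,0,0],[0,0,0],[0,0,0],[0,0,0]],"fingers":[1,1,1,1,1,1,1,1]}' 
python3 go.py .539 .1774 .0165 3.78
```

```text
t: 13.98
tool_pos: [0.5357, 0.1754, 0.0462]
tool_rot: [3.141, -0.004, -2.504]
force: [1.0, 0.7, 0.6]
gripper_width: 0.0404
grip_force: 30.9
mm in tool [-4.  -0.3 29.7] rot deg [ 0.  -0.2 -0. ] mm in final tool [-3.9 -0.3 29.7]
13.975 [0.53570281 0.1753553  0.04620016] 0.040383675417376724 30.854558485714733 [0.95985385 0.66275765 0.55916563]
```

```bash
python3 -m pendant '{"delta_pos":[[-0.0025,0,0.015],[0,0,0.01],[0,0,0.003],[0,0,0],[0,0,0]],"rot":[[0,0,0],[0,0,0],[0,0,0],[0,0,0],[0,0,0]],"fingers":[1,1,1,1,1]}' 
python3 go.py .539 .1774 .0165 3.78
```

```text
t: 14.6
tool_pos: [0.5397, 0.1776, 0.0204]
tool_rot: [-3.141, 0.001, -2.503]
force: [-0.5, -0.1, 0.3]
gripper_width: 0.0404
grip_force: 30.9
mm in tool [0.7 0.3 3.9] rot deg [-0.1  0.   0. ] mm in final tool [0.7 0.3 3.9]
14.6 [0.53973757 0.17759949 0.02042426] 0.040358411138136645 30.855902397827464 [-0.50529121 -0.12781771  0.29485252]
```

```bash
python3 -m pendant '{"delta_pos":[[0,0,0.0025],[0,0,0.001],[0,0,0],[0,0,0],[0,0,0],[0,0,0],[0,0,-0.04],[0,0,-0.06]],"rot":[[0,0,0],[0,0,0],[0,0,0],[0,0,0],[0,0,0],[0,0,0],[0,0,0],[0,0,0]],"fingers":[1,1,1,0,-0.3,-0.7,-1,-1]}' 
python3 go.py .4965 .3695 .13 3.7346
```

```text
t: 15.6
tool_pos: [0.5382, 0.1772, 0.1163]
tool_rot: [3.141, -0.003, -2.503]
force: [1.7, 1.5, 0.1]
gripper_width: 0.0853
grip_force: 0.0
mm in tool [-81.1 179.3 -13.9] rot deg [ 0.  -0.2  2.6] mm in final tool [-72.9 182.8 -13.7]
15.6 [0.53816348 0.17717123 0.11633554] 0.08533354511715983 0.0 [1.65926509 1.54126979 0.09981151]
```

```bash
python3 -m pendant '{"delta_pos":[[0,0,-0.015],[-0.018,0.041,0],[-0.020,0.045,0],[-0.020,0.045,0],[-0.015,0.045,0],[0,0.006,0.02],[0,0,0],[0,0,0]],"rot":[[0,0,0],[0,0,0.9],[0,0,0.9],[0,0,0.8],[0,0,0],[0,0,0],[0,0,0],[0,0,0]],"fingers":[-1,-1,-1,-1,-1,-1,-1,-1]}' 
python3 go.py .4965 .3695 .018 3.7346
```

```text
t: 16.6
tool_pos: [0.4943, 0.3679, 0.1116]
tool_rot: [-3.141, -0.0, -2.549]
force: [0.1, -0.4, 0.8]
gripper_width: 0.0855
grip_force: 0.0
mm in tool [-2.7  0.2 93.6] rot deg [-0.1 -0.  -0. ] mm in final tool [-2.7  0.1 93.6]
16.6 [0.49433819 0.36790138 0.11158464] 0.08548793340763401 0.0 [ 0.14672883 -0.41226968  0.75358806]
```

```bash
python3 -m pendant '{"delta_pos":[[-0.002,0,0.045],[0,0,0.035],[0,0,0.010],[0,0,0.003],[0,0,0],[0,0,0],[0,0,0],[0,0,0]],"rot":[[0,0,0],[0,0,0],[0,0,0],[0,0,0],[0,0,0],[0,0,0],[0,0,0],[0,0,0]],"fingers":[-1,-1,-1,-1,-0.3,0,0.2,1]}' 30
python3 go.py .4965 .3695 .018 3.7346
python3 -m pendant '{"delta_pos":[[0,0,-0.015],[0,0,-0.035],[0,0,-0.04],[0,0,0]],"rot":[[0,0,0],[0,0,0],[0,0,-2.6],[0,0,0]],"fingers":[1,1,1,1]}' 
python3 go.py .491 .1416 .0165 3.78
```

```text
t: 17.6
tool_pos: [0.4962, 0.3699, 0.0194]
tool_rot: [-3.141, 0.001, -2.548]
force: [-0.7, -1.3, 7.9]
gripper_width: 0.038
grip_force: 29.5
mm in tool [-0.  -0.4  1.4] rot deg [-0.   0.1  0. ] mm in final tool [-0.  -0.4  1.4]
17.6 [0.49623953 0.3698666  0.01935149] 0.038001067839583465 29.45444829761982 [-0.73766433 -1.3169538   7.86873519]
t: 18.1
tool_pos: [0.4974, 0.3709, 0.1127]
tool_rot: [-3.141, 0.006, -2.502]
force: [0.5, 0.3, -1.2]
gripper_width: 0.038
grip_force: 30.3
mm in tool [ 142.5 -180.1   95.4] rot deg [-0.   0.3  0. ] mm in final tool [ 141.8 -180.3   96.2]
18.1 [0.49739663 0.37087988 0.11265039] 0.03799947745780153 30.34420743584633 [ 0.4818685   0.34197419 -1.20188109]
```

```bash
python3 -m pendant '{"delta_pos":[[0.015,-0.019,0],[0.030,-0.038,0],[0.034,-0.043,0],[0.030,-0.038,0],[0.020,-0.026,0],[0.010,-0.013,0],[0,-0.003,0.03],[0,0,0.03]],"rot":[[0,0,0],[0,0,0],[0,0,0],[0,0,0],[0,0,0],[0,0,0],[0,0,0],[0,0,0]],"fingers":[1,1,1,1,1,1,1,1]}' 
python3 go.py .491 .1416 .0165 3.78
```

```text
t: 19.1
tool_pos: [0.492, 0.1424, 0.0481]
tool_rot: [-3.14, 0.001, -2.503]
force: [0.3, 1.3, -0.6]
gripper_width: 0.0377
grip_force: 30.3
mm in tool [ 1.3 -0.1 31.6] rot deg [-0.1  0.1 -0. ] mm in final tool [ 1.3 -0.1 31.6]
19.1 [0.49196553 0.14244133 0.04809446] 0.03768601622311474 30.344490185379982 [ 0.32312103  1.28938156 -0.59054698]
```

```bash
python3 -m pendant '{"delta_pos":[[0.001,0,0.015],[0,0,0.01],[0,0,0.003],[0,0,0],[0,0,0]],"rot":[[0,0,0],[0,0,0],[0,0,0],[0,0,0],[0,0,0]],"fingers":[1,1,1,1,1]}' 
python3 go.py .491 .1416 .0169 3.78
```

```text
t: 19.73
tool_pos: [0.4911, 0.1417, 0.0211]
tool_rot: [-3.14, 0.001, -2.503]
force: [1.1, -0.1, 0.4]
gripper_width: 0.0375
grip_force: 30.3
mm in tool [ 0.2 -0.   4.2] rot deg [-0.1  0.1  0. ] mm in final tool [ 0.2 -0.   4.2]
19.725 [0.49112643 0.14171591 0.02110945] 0.037452560742751946 30.34450739622116 [ 1.08165349 -0.09490169  0.3808553 ]
```

```bash
python3 -m pendant '{"delta_pos":[[0,0,0.003],[0,0,0.001],[0,0,0],[0,0,0],[0,0,0],[0,0,0],[0,0,-0.04],[0,0,-0.06]],"rot":[[0,0,0],[0,0,0],[0,0,0],[0,0,0],[0,0,0],[0,0,0],[0,0,0],[0,0,0]],"fingers":[1,1,1,0,-0.3,-0.7,-1,-1]}' 
python3 go.py .545 .403 .13 3.7346
```

```text
t: 20.72
tool_pos: [0.4893, 0.1413, 0.1165]
tool_rot: [3.141, -0.003, -2.503]
force: [2.1, 0.0, -0.1]
gripper_width: 0.0851
grip_force: 0.0
mm in tool [-200.6  177.   -14.1] rot deg [ 0.  -0.2  2.6] mm in final tool [-192.4  186.   -13.5]
20.725 [0.48934789 0.14125017 0.11649901] 0.08510176392665947 0.0 [ 2.13754441  0.03153159 -0.12379437]
```

```bash
python3 -m pendant '{"delta_pos":[[0,0,-0.015],[-0.025,0.023,0],[-0.037,0.034,0],[-0.037,0.034,0],[-0.037,0.034,0],[-0.034,0.034,0],[-0.020,0.020,0],[-0.003,0.005,0.02]],"rot":[[0,0,0],[0,0,0.9],[0,0,0.9],[0,0,0.8],[0,0,0],[0,0,0],[0,0,0],[0,0,0]],"fingers":[-1,-1,-1,-1,-1,-1,-1,-1]}' 
python3 go.py .545 .403 .018 3.7346
```

```text
t: 21.72
tool_pos: [0.5446, 0.4051, 0.1109]
tool_rot: [-3.141, 0.001, -2.547]
force: [0.9, -0.3, 0.4]
gripper_width: 0.0853
grip_force: 0.0
mm in tool [ 1.  -1.9 92.9] rot deg [-0.   0.1  0.1] mm in final tool [ 0.9 -2.  92.9]
21.725 [0.54460785 0.40513991 0.11093492] 0.08526408246841405 0.0 [ 0.9064844  -0.34306504  0.40569618]
```

```bash
python3 -m pendant '{"delta_pos":[[0.001,-0.0015,0.045],[0,0,0.035],[0,0,0.010],[0,0,0.003],[0,0,0],[0,0,0],[0,0,0],[0,0,0]],"rot":[[0,0,0],[0,0,0],[0,0,0],[0,0,0],[0,0,0],[0,0,0],[0,0,0],[0,0,0]],"fingers":[-1,-1,-1,-1,-0.3,0,0.2,1]}' 30
python3 go.py .545 .403 .018 3.7346
python3 -m pendant '{"delta_pos":[[0,0,-0.015],[0,0,-0.035],[0,0,-0.04],[0,0,0]],"rot":[[0,0,0],[0,0,0],[0,0,-2.6],[0,0,0]],"fingers":[1,1,1,1]}' 
python3 go.py .4427 .1059 .0165 3.78
```

```text
t: 22.72
tool_pos: [0.5447, 0.4014, 0.0195]
tool_rot: [-3.141, 0.002, -2.548]
force: [-0.7, -0.8, 6.8]
gripper_width: 0.0378
grip_force: 29.4
mm in tool [-1.2  1.2  1.5] rot deg [-0.   0.1  0. ] mm in final tool [-1.2  1.2  1.5]
22.725 [0.54470843 0.4013594  0.01950843] 0.03783611453765319 29.415999948978424 [-0.72498897 -0.78874926  6.8007779 ]
t: 23.22
tool_pos: [0.5459, 0.4023, 0.113]
tool_rot: [-3.141, 0.006, -2.503]
force: [0.0, -0.2, -0.6]
gripper_width: 0.0376
grip_force: 30.2
mm in tool [ 260.2 -176.3   95. ] rot deg [-0.1  0.4  0. ] mm in final tool [ 259.5 -176.6   96.5]
23.225 [0.54585963 0.40230602 0.11302008] 0.03764300726352824 30.215563774108887 [ 0.02604671 -0.18296156 -0.56089091]
```

```bash
python3 -m pendant '{"delta_pos":[[0.020,-0.014,0],[0.040,-0.027,0],[0.045,-0.030,0],[0.045,-0.030,0],[0.045,-0.030,0],[0.038,-0.026,0],[0.020,-0.014,0],[0.006,-0.0055,0.02]],"rot":[[0,0,0],[0,0,0],[0,0,0],[0,0,0],[0,0,0],[0,0,0],[0,0,0],[0,0,0]],"fingers":[1,1,1,1,1,1,1,1]}' 
python3 go.py .4427 .1059 .0165 3.78
```

```text
t: 24.22
tool_pos: [0.4418, 0.1039, 0.0896]
tool_rot: [-3.14, 0.002, -2.505]
force: [1.0, 0.7, 0.4]
gripper_width: 0.0379
grip_force: 30.2
mm in tool [-1.8  1.2 73.1] rot deg [-0.1  0.1 -0.1] mm in final tool [-1.9  1.1 73.1]
24.225 [0.44179726 0.1038938  0.0895726 ] 0.03789729688554181 30.218592882156372 [1.00134251 0.74053241 0.35519877]
```

```bash
python3 -m pendant '{"delta_pos":[[-0.001,0.001,0.03],[0,0,0.028],[0,0,0.008],[0,0,0.002],[0,0,0],[0,0,0]],"rot":[[0,0,0],[0,0,0],[0,0,0],[0,0,0],[0,0,0],[0,0,0]],"fingers":[1,1,1,1,1,1]}' 
python3 go.py .4427 .1059 .017 3.78
```

```text
t: 24.98
tool_pos: [0.4422, 0.1065, 0.0213]
tool_rot: [-3.14, 0.001, -2.503]
force: [0.3, 0.2, 1.2]
gripper_width: 0.0378
grip_force: 30.2
mm in tool [-0.1 -0.7  4.3] rot deg [-0.1  0.1  0. ] mm in final tool [-0.1 -0.7  4.3]
24.975 [0.44220627 0.1064637  0.02125229] 0.03778683922250917 30.23743450641632 [0.27275235 0.19920683 1.15713895]
```

Release, then back off high and to the robot's left for a clear look.

```bash
python3 -m pendant '{"delta_pos":[[0,0,0.003],[0,0,0.001],[0,0,0],[0,0,0],[0,0,0],[0,0,0],[0,0,-0.04],[0,0,-0.06]],"rot":[[0,0,0],[0,0,0],[0,0,0],[0,0,0],[0,0,0],[0,0,0],[0,0,0],[0,0,0]],"fingers":[1,1,1,0,-0.3,-0.7,-1,-1]}' 
python3 -m pendant '{"delta_pos":[[0,0,-0.04],[0.02,0.05,-0.03],[0.02,0.05,-0.02],[0.02,0.05,0],[0.02,0.05,0],[0.02,0.05,0],[0.02,0.05,0],[0,0,0]],"rot":[[0,0,0],[0,0,0],[0,0,0],[0,0,0],[0,0,0],[0,0,0],[0,0,0],[0,0,0]],"fingers":[-1,-1,-1,-1,-1,-1,-1,-1]}'
python3 - <<'E'
from h import *
o=np.zeros((560,800,3),np.uint8)
ct=snap('top','f1.png');cs=snap('side','f2.png')
o[:,:400]=cv2.resize(cv2.cvtColor(ct['frame'],cv2.COLOR_RGB2BGR)[130:326,270:410],(400,560))
o[:400,400:]=cv2.resize(cv2.cvtColor(cs['frame'],cv2.COLOR_RGB2BGR)[140:300,205:365],(400,400))
cv2.imwrite('pics/f.png',o)
cy,sy=np.cos(.638),np.sin(.638)
for t in P:
    for n,c in (('top',ct),('side',cs)):
        r=env.search_frame(n,t)
        if r:
            p=w(c,r[0]['at']); d=p[:2]-[.515,.1595]; print(t,n,round(r[0]['confidence'],2),'rack mm',np.round([1e3*(cy*d[0]+sy*d[1]),1e3*(-sy*d[0]+cy*d[1]),1e3*p[2]],1))
E
```

```text
t: 25.98
tool_pos: [0.4403, 0.1061, 0.1166]
tool_rot: [3.141, -0.003, -2.503]
force: [1.6, 0.2, 1.1]
gripper_width: 0.0856
grip_force: 0.0
t: 26.98
tool_pos: [0.1637, 0.2772, 0.2063]
tool_rot: [-3.141, 0.0, -2.496]
force: [0.6, 0.3, -0.6]
gripper_width: 0.0854
grip_force: 0.0
capped_cup top 0.73 rack mm [-30.4   4.4  41.2]
capped_cup side 0.58 rack mm [-35.7 -11.2  37.7]
open_cup side 0.82 rack mm [-97.   -6.8  27. ]
vial top 0.68 rack mm [89.8  1.6 65.6]
vial side 0.78 rack mm [80.9 -8.  41.8]
ring_stack top 0.86 rack mm [25.7  0.5 23.8]
ring_stack side 0.72 rack mm [22.1 -7.6 21.9]
```

View pics/f.png

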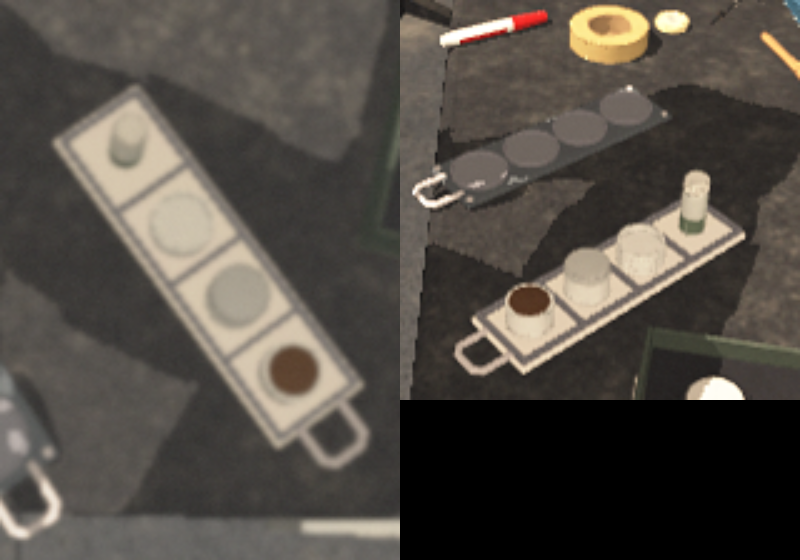

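The picture shows all four pieces upright and about centred in their bays. In the top view, counting from the far end: vial (125,140), ring stack (182,225), capped cup (238,295), and open cup (293,370) by the loop. The dishes are empty, so I am handing in.

```bash
python3 -c "
from rig import env;print(env.close_job())"
```

```text
the job is handed in; nothing more can be done
None
```

All four pieces were moved to the white rack in reverse order (from the far end: vial, ring stack, capped cup, open cup by the loop) and stood upright, about mid-bay, in the last picture; the job was handed in at about 27 s of the 80 s allowed, and no verdict came back.

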